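Square up the display case corner

ROBOT

A 6-joint arm with a two-finger parallel gripper is mounted at the origin on the work surface. World frame = base frame: x ahead of the robot, y to its left, z up, the work surface at z = 0. Lengths are in mm, angles in degrees, forces in N, time in s.
With the tool pointing down it reaches from about 325 to 900 mm from the base axis. Payload 6.1 kg.
Tool frame: the origin (TCP) lies midway between the tips of the shut fingers; the grasp point (between the pads) lies 19 mm behind it (robot.grip_depth is the distance from the TCP to the grasp point, in mm); z points along the fingers, y is the line along which they close (so a half turn about z gives the same grasp; the last joint's range is limited). The gripper opens to 87 mm and grips with 3 to 60 N. Pads are 19 mm wide; open, the fingers measure 117 mm over their backs; the gripper's body (75 mm by 190 mm) begins 51 mm behind the grasp point.
Start: joints at [63.363, 12.628, 87.462, -0, 79.91, -7.225], TCP at [207.72, 589.464, 222.538] pointing down, gripper open.
Joint ranges: [-170.65, 170.65], [-52.31, 119.04], [5.05, 147.46], [-71.25, 251.25], [11.57, 151.72], [-153.62, 153.62]. Speed limits (degrees/s): [147.25, 147.25, 172.46, 180, 180, 180].

INTERFACE

Orientations are given as a 3x3 rotation matrix whose columns are the frame's x, y, z axes.
In Python, from station import state, imaging, workorder, robot gives the robot as it stands. The module is installed in compiled form; this text tells all that it offers.
- The arm moves only by the shell command python3 -m pendant 'ROWS' [FORCE]. ROWS is JSON, a list of rows, each an object with "claw": the opening in per cent of the stroke, from 0 (shut) to 100 (fully open); "xyz": the shift along the tool's x, y, z in cm, a list of three; "dr": the turn, a rotation vector about the tool's x, y, z in rad, a list of three. In form: [{"claw": claw, "xyz": [dx, dy, dz], "dr": [ax, ay, az]}, ...]. A call has 1 to 20 rows; each row shifts and turns the commanded pose from where the row before left it, along the tool's axes as they then stand; what a row does not reach is not made up. A row lasts 1/10 s, in which the tool goes at most 50 mm and 8.59 degrees, less where a joint would pass 70% of its speed; a pose out of reach is approached as far as the arm can. A call is refused whole if a number of a shift passes 5 or a number of a turn 0.15, either way. A call with a gripper value outside its range is refused whole. The fingers move at their own pace and stop on an object; FORCE is the grip in N (left out, the last holds). Time passes only in rows, so rows that do not move let the fingers close. It gives the time, the measured TCP pose, the force, the opening and the grip force at its end, in the units of the state.
- state(): the state, without advancing time (a new reading comes with each control period).
- imaging.snapshot(name): name is "side" or "top" or "wrist"; returns a dict with "pixels" (480x640x3 uint8, red, green, blue), "fx", "fy", "cx", "cy" (pixels), "extrinsics" (4x4, takes a point from camera to world coordinates); the wrist camera has in their place "mount" (4x4, takes a point from camera to tool coordinates, whose origin is the TCP and whose axes are the flange's). Camera axes: x right, y up, looking along -z (the intrinsics and any distortion apply to the point x, -y, -z); pixel columns grow to the right and rows downward; lengths in mm; the calibration is good to about 2 mm. A picture is of the moment at which its call begins: read the wrist's pose just before it. There is no depth.
- workorder.hand_in(): hands the job in; it is judged then, once.
The state is a dict: "time_s": time; "qpos": joint angles; "dq": joint speeds; "tau": joint torques, N m; "tool_pos": TCP position; "tool_rot": TCP orientation; "contact_force": force on the tool from outside, world axes, zero at the start; "wrist_torque": the same for the moment, N m; "opening": finger opening in mm; "grip_force": force on a finger pad.
Only numpy, scipy, OpenCV 4.12 (cv2) and the standard library are available. Lean on these libraries where they do the work, as an engineer would, in place of code of your own. Each camera call takes 0.05 s, during which the arm holds its last target. There are 200 camera calls.

TASK

The light-coloured end side of the small wooden display case still stands out a few millimetres from its corner. Take the assembly square by its wooden handle, bring its inside corner round the near right corner of the case, and press it gently on both faces (some 6 to 10 N on each), so that the end side slides fully home and the square sits flush on the dark front side and on the end side at once; hold it there, bearing on both, for a good second. Then stand the square back upright on the cork mat and let go, leaving the mug, glue bottle and brass weight alone and never pressing the case hard (25 N is too much).

Things in the scene. Friction and masses are not known exactly. Their poses are not given: they have to be found in the camera images.
- case: Small open wooden display case, 160 mm deep (x), 194 mm wide (y), sides 40 mm high, 14 mm thick, immovable. Origin: its near right outer corner when true, at bench height. x runs along the end face (away from the robot), y along the front face (to the robot's left), z up; true front face: plane x = 0; true end face: plane y = 0; the case lies at +x, +y.
- front_side: The dark front side of the case, rigidly fixed: 14 mm thick, 40 mm high, from y = 2 to 180 mm. Same origin and axes as the case; its outer face is x = 0.
- end_side (a joint): How far (m) the light end side (x = 15 to 143 mm of the case, 14 mm thick, 40 mm high) stands out from home along the case's -y; 0 is fully home (outer face at y = 0, hard stop), at most 0.014. It slides stiffly, taking about 5 N, and stays where it is left.
- end_face (a point): Middle of the outer face of the light end side, at x = 80 mm of the case and 20 mm above the bench. Axes as the case's; moves with the end side.
- handle (a point): Grip point of the assembly square: in its light wooden handle, 63 mm above the square's underside (top of handle 82 mm). The handle is 22 mm thick (x), 56 mm long (y), standing on the red stock: pinch it across x, fingertips at least 46 mm above the underside to clear the 40 mm case sides. Axes: the square's own; when the square is in use they point as the case's do.
- inner_corner (a point): Inside corner of the square (an L on edge, 36 mm high, about 0.28 kg), at its underside; from the grip point 11 mm along +x, 45 mm along -y, 63 mm down. Its polished legs slip easily (friction about 0.2). Red stock: 22 mm thick, inner face x = 0, 100 mm along +y. Aluminium blade: 14 mm thick, inner face y = 0, 100 mm along +x. Flush: on the case's corner line.
- mat: Cork mat, 170 by 170 mm, 4 mm thick, fixed on the bench; origin at the centre of its underside. The square starts standing on it and returns to it.
- mug: Blue mug, 76 mm wide, 80 mm high, origin under its centre. Leave alone.
- glue: White glue bottle with red cap, 52 mm wide, 130 mm high, origin under its centre. Leave alone.
- weight: Small brass weight, 40 mm wide, 55 mm high, standing inside the case, origin under its centre. Leave alone.
Mind the look-alikes: they are no part of the job. There is more than one size of the mat; the job needs the largest.

How it is judged (in metres and radians):
On the way:
1. the held square sits flush and upright round the corner, bearing on the front side and the end side at once, with the end side fully home, for 0.8 s (contact force between square and front_side above 2 N and contact force between square and end_side above 2 N and contact force between the fingers and square above 2 N and value of joint end_side below 0.0015 m and angle between the x axis of square and the x axis of case, either way round below 0.03 rad and angle between square's own z axis and vertical below 0.06 rad and x of inner_corner in the frame of case between -0.003 and 0.003 m and y of inner_corner in the frame of case between -0.003 and 0.003 m and z of inner_corner in the frame of case below 0.015 m), for 0.8 s.
At the end, for the whole second after the job is handed in: The end side is home (within 1.5 mm); the square stands upright (tilt under 0.08 rad) and at rest on the cork mat, its grip point within 85 mm of the mat's centre, released; the mug, bottle and weight are where they were (value of joint end_side below 0.0015 m and horizontal distance between handle and mat below 0.085 m and angle between square's own z axis and vertical below 0.08 rad and height (world z) of handle between 0.0645 and 0.071 m and linear speed of square below 0.02 m/s and contact force between the fingers and square below 0.1 N); the robot touches nothing.
It fails at once if the square (or anything) presses a case side with more than 25 N (contact force between anything else and front_side above 25 N or contact force between anything else and end_side above 25 N).
It fails at once if the fingers push the end side themselves (contact force between the fingers and end_side above 3 N).
It fails at once if the mug, glue bottle or brass weight is moved by more than 20 mm (distance of any of mug, glue, weight from where it was at the start of the episode above 0.02 m).
It fails at once if the square falls over (angle between square's own z axis and vertical above 0.7 rad).
It also fails if it takes over 64 s, if anything falls off the work surface, if the arm or the gripper's body presses on something with over 40 N, if the wrist force passes 120 N, or if a joint passes its speed limit or range.

## Working session

There is one attempt and no reset: what is moved stays moved. The work goes in short steps, Python scripts to look and compute and a shell command to move; the robot and the scene stay as the last step left them, time stands still between calls to the robot, and variables do not carry over. Pictures are saved under pics/ and viewed, at most 10 in all, crops included, and the job is handed in when it is done.

```bash
mkdir -p pics; cat > h.py <<'E'
import numpy as np, cv2, json
from station import state, imaging, workorder, robot
def snap(n,f=None):
    s=state(); d=imaging.snapshot(n)
    if n=='wrist':
        T=np.eye(4);T[:3,:3]=np.array(s['tool_rot']);T[:3,3]=s['tool_pos'];d['extrinsics']=T@np.array(d['mount'])
    if f: cv2.imwrite('pics/'+f,d['pixels'][:,:,::-1])
    return d
def ray(d,u,v):
    E=np.array(d['extrinsics']); return E[:3,3],E[:3,:3]@np.array([(u-d['cx'])/d['fx'],-(v-d['cy'])/d['fy'],-1])
def onz(d,u,v,z):
    o,r=ray(d,u,v); return o+r*(z-o[2])/r[2]
def proj(d,p):
    E=np.array(d['extrinsics']); c=E[:3,:3].T@(np.array(p,float)-E[:3,3]); return d['cx']+d['fx']*c[0]/-c[2], d['cy']-d['fy']*c[1]/-c[2]
E
python3 - <<'E'
from h import *
for n in('top','side','wrist'):
    d=snap(n,n+'0.png'); print({k:(np.round(v,3).tolist() if k!='pixels' else '') for k,v in d.items()})
print(state())
E
```

```text
{'pixels': '', 'fx': 624.77, 'fy': 624.77, 'cx': 319.282, 'cy': 238.931, 'extrinsics': [[0.029, 0.996, -0.085, 410.316], [-1.0, 0.029, -0.0, -32.101], [0.002, 0.085, 0.996, 1803.828], [0.0, 0.0, 0.0, 1.0]]}
{'pixels': '', 'fx': 594.343, 'fy': 594.343, 'cx': 313.469, 'cy': 245.428, 'extrinsics': [[-1.0, 0.008, -0.009, 521.632], [-0.012, -0.513, 0.858, 1134.928], [0.003, 0.858, 0.513, 768.393], [0.0, 0.0, 0.0, 1.0]]}
{'pixels': '', 'fx': 431.429, 'fy': 431.429, 'cx': 321.805, 'cy': 236.243, 'mount': [[-0.001, 0.954, 0.299, 82.375], [1.0, 0.001, 0.0, -0.303], [-0.0, 0.299, -0.954, -162.841], [0.0, 0.0, 0.0, 1.0]], 'extrinsics': [[0.333, -0.9, -0.281, 129.8], [0.943, 0.317, 0.101, 616.314], [-0.002, -0.298, 0.954, 384.409], [0.0, 0.0, 0.0, 1.0]]}
{'time_s': 0.15, 'qpos': array([ 6.33624763e+01,  1.26664818e+01,  8.75101323e+01,  3.62496527e-04,
        7.99096695e+01, -7.22492798e+00]), 'dq': array([-0.02462751,  0.01992482, -0.19427666, -0.03244353, -0.00496636,
        0.05349958]), 'tau': array([-1.39580065e-04, -4.95186710e+01, -3.87883723e+01,  7.01343734e-02,
        5.29757375e-02, -1.00526379e-04]), 'tool_pos': array([207.51836924, 589.04396303, 221.67635295]), 'tool_rot': array([[-9.43149178e-01,  3.32369020e-01, -6.80745375e-04],
       [ 3.32369660e-01,  9.43148241e-01, -1.34330318e-03],
       [ 1.95571440e-04, -1.49319440e-03, -9.99998866e-01]]), 'contact_force': array([-0.51829472,  0.73127536, -0.36943972]), 'wrist_torque': array([-0.04568948,  0.02791734,  0.01469642]), 'grip_force': 0.0, 'opening': 87.12123950773646}
```

View pics/top0.png

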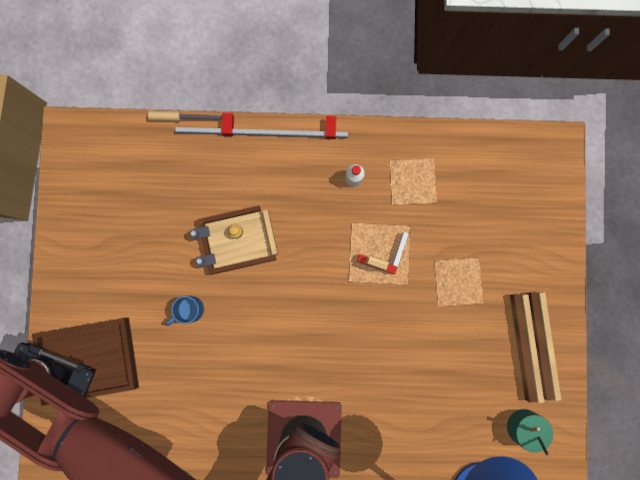

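View pics/side0.png

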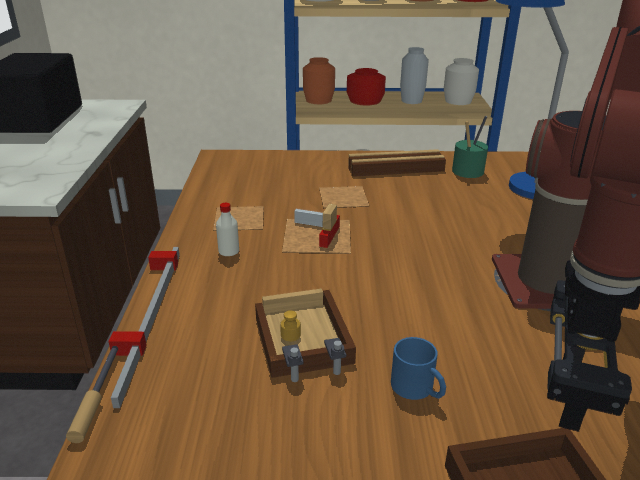

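The top view shows the dark-sided case at (237,240), with its light end side on the right around (268,235). The square stands on the middle mat at (379,254). There are two smaller mats, at (413,181) and (459,282). The middle one looks about 60 px wide against 46 px, so it should be the 170 mm mat. I'll confirm this in an enlarged crop.

```bash
python3 - <<'E'
from h import *
d=snap('top'); p=d['pixels'][:,:,::-1]
a=cv2.resize(p[200:280,190:290],None,fx=7,fy=7,interpolation=cv2.INTER_CUBIC)[:, :700]
b=cv2.resize(p[216:290,342:442],None,fx=7,fy=7,interpolation=cv2.INTER_CUBIC)
cv2.imwrite('pics/c1.png',a);cv2.imwrite('pics/c2.png',b)
for n,u in dict(mat=[(351,224),(409,226),(408,284),(349,282)],m2=[(390,160),(434,159),(437,203),(392,204)],m3=[(435,261),(481,258),(483,304),(438,306)]).items():
    q=np.array([onz(d,*x,4) for x in u]); print(n,q.mean(0),np.linalg.norm(q-np.roll(q,1,0),axis=1))
E
```

```text
mat [ 525.35724838 -205.58389041    4.        ] [167.79953606 168.12853438 167.68710144 169.67924435]
m2 [ 739.69660421 -300.33582166    4.        ] [129.79032366 128.7580949  129.93657865 130.88977535]
m3 [ 450.49193232 -437.24740774    4.        ] [129.22075289 133.18989324 132.06080477 129.29611751]
```

View pics/c1.png

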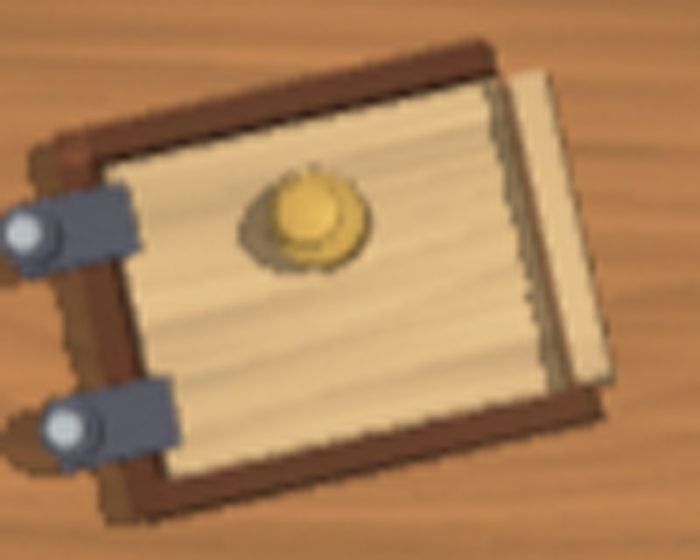

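View pics/c2.png

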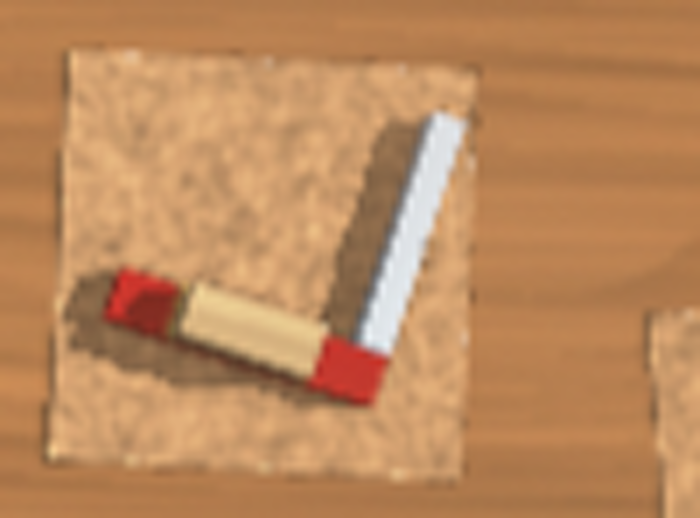

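c1: the front side's top outer edge runs from (605,418) to (150,522) in crop pixels. The end side clearly stands out, and its face runs from (612,380) to (550,72). c2: the square stands on the largest mat, with the handle top corners at (190,283), (330,325), (315,378) and (178,333). The mat measures 168 mm, the others 130 mm.

```bash
python3 - <<'E'
from h import *
d=snap('top')
A=lambda x,y,z:onz(d,190+(x+.5)/7-.5,200+(y+.5)/7-.5,z)
B=lambda x,y,z:onz(d,342+(x+.5)/7-.5,216+(y+.5)/7-.5,z)
an=lambda v:np.degrees(np.arctan2(v[1],v[0]))
r,l=A(605,418,40),A(150,522,40)
print('front r,l',r,l,np.linalg.norm(r-l),'yaw',an(l-r)-90)
e1,e2=A(612,380,40),A(550,72,40); print('end',e1,e2,np.linalg.norm(e1-e2),an(e2-e1))
b1,b2=A(490,42,40),A(40,145,40); print('back',b1,b2,an(b2-b1)-90)
print('weight',A(315,195,55))
h=np.array([B(*p,86) for p in((190,283),(330,325),(315,378),(178,333))])
print('handle',h.mean(0),an(h[0]-h[1])-90,an(h[3]-h[2])-90,np.linalg.norm(h-np.roll(h,1,0),axis=1))
s=[B(*p,40) for p in((120,267),(105,318),(375,405),(432,112),(468,120),(395,355),(360,345))]
print('sq',np.round(s,1),'yaw stock',an(s[1]-s[2])-90,'blade',an(s[4]-s[5]),an(s[3]-s[6]))
E
```

```text
front r,l [499.39541089  89.21272232  40.        ] [452.24345657 270.89309225  40.        ] 187.69939694848392 yaw 14.549121771792699
end [514.82860224  86.9167433   40.        ] [639.37575036 116.39982842  40.        ] 127.98923553923082 13.318030372363891
back [650.95314943 141.21500683  40.        ] [603.58420797 322.09454748  40.        ] 14.675126912268155
weight [584.92802289 207.74577372  55.        ]
handle [ 495.78050546 -194.0357733    86.        ] -15.103467208468416 -16.57849279874 [20.26348075 57.35881875 21.69313539 56.52135651]
sq [[ 521.9 -144.    40. ]
 [ 501.1 -138.5   40. ]
 [ 469.1 -248.1   40. ]
 [ 588.4 -269.    40. ]
 [ 585.6 -283.6   40. ]
 [ 489.5 -255.8   40. ]
 [ 493.1 -241.6   40. ]] yaw stock -16.25106209665543 blade -16.180108681275577 -16.056901395860805
```

```bash
python3 -m pendant '[{"claw":100,"xyz":[-1.33,-1.6,0],"dr":[0,0,0]},{"claw":100,"xyz":[-2.66,-3.21,0],"dr":[0,0,0]},{"claw":100,"xyz":[-2.66,-3.21,0],"dr":[0,0,0]},{"claw":100,"xyz":[-2.66,-3.21,0],"dr":[0,0,0]},{"claw":100,"xyz":[-2.66,-3.21,0],"dr":[0,0,0]},{"claw":100,"xyz":[-2.66,-3.21,0],"dr":[0,0,0]},{"claw":100,"xyz":[-2.66,-3.21,0],"dr":[0,0,0]},{"claw":100,"xyz":[-2.66,-3.21,0],"dr":[0,0,0]},{"claw":100,"xyz":[-2.66,-3.21,0],"dr":[0,0,0]},{"claw":100,"xyz":[-2.66,-3.21,0],"dr":[0,0,0]},{"claw":100,"xyz":[-2.66,-3.21,0],"dr":[0,0,0]},{"claw":100,"xyz":[-2.66,-3.21,0],"dr":[0,0,0]},{"claw":100,"xyz":[-2.66,-3.21,0],"dr":[0,0,0]},{"claw":100,"xyz":[-2.66,-3.21,0],"dr":[0,0,0]},{"claw":100,"xyz":[-2.66,-3.21,0],"dr":[0,0,0]},{"claw":100,"xyz":[-2.66,-3.21,0],"dr":[0,0,0]},{"claw":100,"xyz":[-2.66,-3.21,0],"dr":[0,0,0]},{"claw":100,"xyz":[-2.66,-3.21,0],"dr":[0,0,0]},{"claw":100,"xyz":[-2.66,-3.21,0],"dr":[0,0,0]},{"claw":100,"xyz":[-2.66,-3.21,0],"dr":[0,0,0]}]'
python3 -m pendant '[{"claw":100,"xyz":[-1.3,-1.6,0],"dr":[0,0,0.126]},{"claw":100,"xyz":[0,0,0],"dr":[0,0,0.126]},{"claw":100,"xyz":[0,0,0],"dr":[0,0,0.126]},{"claw":100,"xyz":[0,0,0],"dr":[0,0,0.126]},{"claw":100,"xyz":[0,0,0],"dr":[0,0,0.126]},{"claw":100,"xyz":[0,0,0],"dr":[0,0,0.126]},{"claw":100,"xyz":[0,0,0],"dr":[0,0,0.126]},{"claw":100,"xyz":[0,0,0],"dr":[0,0,0.126]},{"claw":100,"xyz":[0,0,0],"dr":[0,0,0.126]},{"claw":100,"xyz":[0,0,0],"dr":[0,0,0.126]},{"claw":100,"xyz":[0,0,0],"dr":[0,0,0.126]},{"claw":100,"xyz":[0,0,0],"dr":[0,0,0.126]},{"claw":100,"xyz":[0,0,0],"dr":[0,0,0]},{"claw":100,"xyz":[0,0,0],"dr":[0,0,0]}]'
python3 - <<'E'
from h import *
d=snap('wrist','w1.png'); s=state(); print(s['qpos'],s['tool_rot'])
E
```

```text
time_s: 2.25
tool_pos: [489.2, -175.1, 222.6]
tool_rot: [[-0.943, 0.333, 0.0], [0.333, 0.943, 0.0], [-0.0, 0.0, -1.0]]
contact_force: [1.6, 0.9, -0.3]
opening: 86.9
grip_force: 0.0
time_s: 3.65
tool_pos: [495.8, -192.7, 222.5]
tool_rot: [[0.273, 0.962, -0.0], [0.962, -0.273, 0.0], [-0.0, -0.0, -1.0]]
contact_force: [0.4, -0.1, -0.5]
opening: 87.0
grip_force: 0.0
[-2.97286422e+01 -1.47161824e-01  1.01320128e+02  6.66145919e-04
  7.88288298e+01 -1.38580172e+01] [[ 2.73468274e-01  9.61881023e-01 -2.15587648e-05]
 [ 9.61881023e-01 -2.73468274e-01  2.54461099e-05]
 [ 1.85804921e-05 -2.76956705e-05 -9.99999999e-01]]
```

View pics/w1.png

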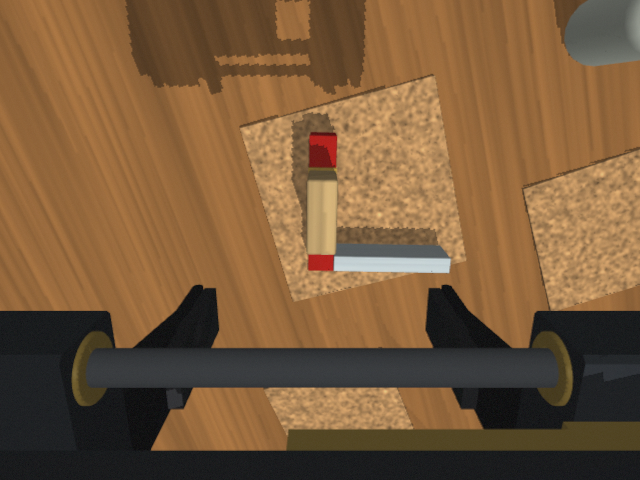

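Wrist view: the handle top spans about (308,180)–(336,254), centred between the fingers at column 322. The blade's top runs along (335,264).

```bash
python3 - <<'E'
from h import *
d=snap('wrist'); p=d['pixels'].astype(int)
x=p[170:262,295:350]; R,G,B=x[...,0],x[...,1],x[...,2]
m=((R>190)&(G>150)&(B>90)&(R-B>30)).astype(np.uint8)
m=cv2.morphologyEx(m,cv2.MORPH_OPEN,np.ones((3,3),np.uint8))
n,l,st,c=cv2.connectedComponentsWithStats(m); k=1+st[1:,4].argmax(); 
r=cv2.minAreaRect(np.argwhere(l==k)[:,::-1].astype(np.float32)); b=cv2.boxPoints(r)+[295,170]; print(b)
q=np.array([onz(d,*a,86) for a in b]);print(q.mean(0),np.linalg.norm(q-np.roll(q,1,0),axis=1),[np.degrees(np.arctan2(*(q[i]-q[i-1])[[1,0]])) for i in range(4)])
s=[onz(d,*a,40) for a in((309,271),(449,272),(334,258),(449,259))];print(np.round(s,1),[np.degrees(np.arctan2(*(s[i+1]-s[i])[[1,0]])) for i in (0,2)])
E
```

```text
[[323. 182.]
 [336. 182.]
 [336. 253.]
 [323. 253.]]
[ 501.67325585 -192.31176791   86.        ] [52.67985309  9.09349569 52.68225659  9.56756177] [np.float64(74.13692699984277), np.float64(-15.909746263139569), np.float64(-105.34748483088855), np.float64(164.09094654582998)]
[[ 469.5 -244.7   40. ]
 [ 585.2 -278.6   40. ]
 [ 493.4 -239.1   40. ]
 [ 587.5 -266.8   40. ]] [np.float64(-16.348803229656905), np.float64(-16.439366345484537)]
```

```bash
python3 -m pendant '[{"claw":100,"xyz":[0,0,2],"dr":[0,0,0]},{"claw":100,"xyz":[0,0,3],"dr":[0,0,0]},{"claw":100,"xyz":[0,0,3],"dr":[0,0,0]},{"claw":100,"xyz":[0,0,3],"dr":[0,0,0]},{"claw":100,"xyz":[0,0,3],"dr":[0,0,0]},{"claw":100,"xyz":[0,0,2],"dr":[0,0,0]},{"claw":100,"xyz":[0,0,1],"dr":[0,0,0]},{"claw":100,"xyz":[0,0,0],"dr":[0,0,0]},{"claw":0,"xyz":[0,0,0],"dr":[0,0,0]},{"claw":0,"xyz":[0,0,0],"dr":[0,0,0]},{"claw":0,"xyz":[0,0,0],"dr":[0,0,0]},{"claw":0,"xyz":[0,0,0],"dr":[0,0,0]},{"claw":0,"xyz":[0,0,0],"dr":[0,0,0]},{"claw":0,"xyz":[0,0,0],"dr":[0,0,0]},{"claw":0,"xyz":[0,0,0],"dr":[0,0,0]},{"claw":0,"xyz":[0,0,0],"dr":[0,0,0]}]' 40
```

```text
time_s: 5.35
tool_pos: [495.8, -192.6, 52.5]
tool_rot: [[0.276, 0.961, -0.0], [0.961, -0.276, 0.0], [0.0, -0.0, -1.0]]
contact_force: [0.5, 1.0, 0.4]
opening: 31.4
grip_force: 0.0
```

```bash
python3 -m pendant '[{"claw":0,"xyz":[0,0,0],"dr":[0,0,0]},{"claw":0,"xyz":[0,0,0],"dr":[0,0,0]},{"claw":0,"xyz":[0,0,0],"dr":[0,0,0]},{"claw":0,"xyz":[0,0,0],"dr":[0,0,0]},{"claw":0,"xyz":[0,0,0],"dr":[0,0,0]},{"claw":0,"xyz":[0,0,0],"dr":[0,0,0]}]' 40
python3 -m pendant '[{"claw":0,"xyz":[0,0,-0.5],"dr":[0,0,0]},{"claw":0,"xyz":[0,0,-1],"dr":[0,0,0]},{"claw":0,"xyz":[0,0,-1.5],"dr":[0,0,0]},{"claw":0,"xyz":[0,0,-1.5],"dr":[0,0,0]},{"claw":0,"xyz":[0,0,-1],"dr":[0,0,0]},{"claw":0,"xyz":[0,0,-0.5],"dr":[0,0,0]},{"claw":0,"xyz":[0,0,0],"dr":[0,0,0]}]'
```

```text
time_s: 5.95
tool_pos: [495.8, -192.7, 52.5]
tool_rot: [[0.276, 0.961, -0.0], [0.961, -0.276, 0.0], [0.0, -0.0, -1.0]]
contact_force: [0.2, 0.9, -0.4]
opening: 21.6
grip_force: 39.9
time_s: 6.65
tool_pos: [496.6, -193.1, 113.9]
tool_rot: [[0.276, 0.961, 0.002], [0.961, -0.276, -0.001], [-0.001, 0.002, -1.0]]
contact_force: [-0.0, -0.2, -2.0]
opening: 22.2
grip_force: 39.9
```

```bash
python3 -m pendant '[{"claw":0,"xyz":[1,-0.45,0],"dr":[0,0,0]},{"claw":0,"xyz":[2,-0.9,0],"dr":[0,0,0]},{"claw":0,"xyz":[2,-0.9,0],"dr":[0,0,0]},{"claw":0,"xyz":[2,-0.9,0],"dr":[0,0,0]},{"claw":0,"xyz":[2,-0.9,0],"dr":[0,0,0]},{"claw":0,"xyz":[2,-0.9,0],"dr":[0,0,0]},{"claw":0,"xyz":[2,-0.9,0],"dr":[0,0,0]},{"claw":0,"xyz":[2,-0.9,0],"dr":[0,0,0]},{"claw":0,"xyz":[2,-0.9,0],"dr":[0,0,0]},{"claw":0,"xyz":[2,-0.9,0],"dr":[0,0,0]},{"claw":0,"xyz":[2,-0.9,0],"dr":[0,0,0]},{"claw":0,"xyz":[2,-0.9,0],"dr":[0,0,0]},{"claw":0,"xyz":[2,-0.9,0],"dr":[0,0,0]},{"claw":0,"xyz":[1.2,-0.4,0],"dr":[0,0,0]},{"claw":0,"xyz":[0,0,0],"dr":[0,0,-0.105]},{"claw":0,"xyz":[0,0,0],"dr":[0,0,-0.105]},{"claw":0,"xyz":[0,0,0],"dr":[0,0,-0.105]},{"claw":0,"xyz":[0,0,0],"dr":[0,0,-0.105]},{"claw":0,"xyz":[0,0,0],"dr":[0,0,-0.105]},{"claw":0,"xyz":[0,0,0],"dr":[0,0,0]}]'
python3 - <<'E'
from h import *
d=snap('wrist','w2.png'); s=state(); print(s['tool_pos'],s['tool_rot'])
E
```

```text
time_s: 8.65
tool_pos: [455.7, 91.4, 111.9]
tool_rot: [[-0.244, 0.97, -0.001], [0.97, 0.244, -0.0], [0.0, -0.001, -1.0]]
contact_force: [0.0, -0.6, -1.8]
opening: 21.9
grip_force: 39.9
[455.82548496  91.39827686 112.04153666] [[-2.40441289e-01  9.70663181e-01 -9.87789821e-04]
 [ 9.70663672e-01  2.40441318e-01 -9.07411000e-05]
 [ 1.49426442e-04 -9.80629602e-04 -9.99999508e-01]]
```

View pics/w2.png

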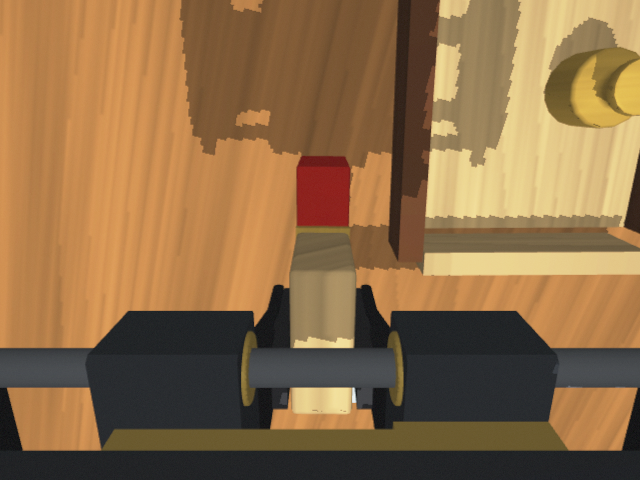

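Wrist view: the held square is straight, with the stock's far end at (323,190). The front side's dark strip is at columns 390–430, ending at about (410,265). The end side's top edge is at row 255, from 425 to 640. I'll enlarge the corner to read its edges.

```bash
python3 - <<'E'
import cv2
p=cv2.imread('pics/w2.png'); cv2.imwrite('pics/c3.png',cv2.resize(p[150:290,340:540],None,fx=4,fy=4,interpolation=cv2.INTER_CUBIC))
E
```

```text
(no output)
```

View pics/c3.png

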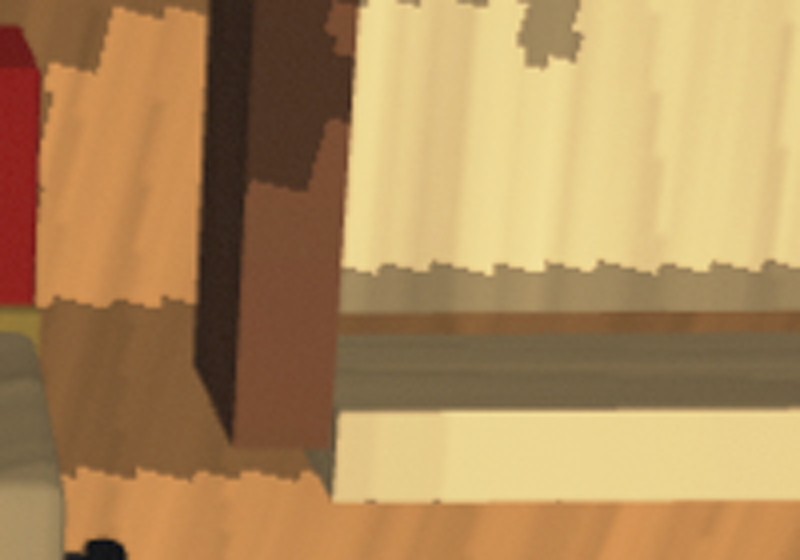

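Crop: the front side's top outer edge runs from (252,0) to (233,445), the end side's outer top edge is at row 500, and the red stock's inner edge is at columns 40 to 36.

```bash
python3 - <<'E'
from h import *
d=snap('wrist'); s=state(); C=lambda x,y,z:onz(d,340+(x+.5)/4-.5,150+(y+.5)/4-.5,z)
an=lambda v:np.degrees(np.arctan2(v[1],v[0]))
f0,f1=C(252,0,40),C(233,445,40); print('front',f1,f0,an(f0-f1)-90)
e0,e1=C(334,500,40),onz(d,639,274.5,40); print('end',e0,e1,an(e1-e0))
k0,k1=C(36,303,100),C(40,68,100); print('stock',k0,k1,an(k1-k0)-90)
h=[onz(d,290,268,146),onz(d,355,268,146)];print('handle',h,an(h[1]-h[0]))
for yaw in (14.3,):
    a=np.radians(yaw);R=np.array([[np.cos(a),-np.sin(a)],[np.sin(a),np.cos(a)]])
    c=f1[:2]-R@[0,2]; print('corner',c,'end in case',R.T@(e0[:2]-c),R.T@(e1[:2]-c))
    t=np.array(s['tool_pos'])[:2]; print('tool in case',R.T@(t-c)); 
    for k in(k0,k1):print('stock in tool',R.T@(k[:2]-t))
print('tool yaw',an(np.array(s['tool_rot'])[:,1]))
E
```

```text
front [500.01861316  95.82241733  40.        ] [483.96715645 157.46540507  40.        ] 14.595352812929107
end [516.89849794  91.13300817  40.        ] [639.70475887 121.59689307  40.        ] 13.931828258173656
stock [458.91868045 125.37318511 100.        ] [452.94547637 149.333924   100.        ] 13.9980208983378
handle [array([438.35461615, 119.1821979 , 146.        ]), array([458.57198636, 124.18364382, 146.        ])] 13.895066598490015
corner [500.51261118  93.88438587] end in case [15.19859447 -6.71342613] [141.72434272  -7.52646762]
tool in case [-43.80105602   8.57778922]
stock in tool [11.27358513 32.20901243]
stock in tool [11.40373526 56.90272086]
tool yaw 13.878824137460859
```

```bash
python3 -m pendant '[{"claw":0,"xyz":[0,0,0.5],"dr":[0,0,0]},{"claw":0,"xyz":[0,0,1],"dr":[0,0,-0.005]},{"claw":0,"xyz":[0,0,1.5],"dr":[0,0,0]},{"claw":0,"xyz":[0,0,1.5],"dr":[0,0,0]},{"claw":0,"xyz":[0,0,1],"dr":[0,0,0]},{"claw":0,"xyz":[0,0,0.5],"dr":[0,0,0]},{"claw":0,"xyz":[0,0,0],"dr":[0,0,0]},{"claw":0,"xyz":[0.5,0.5,0],"dr":[0,0,0]},{"claw":0,"xyz":[0.5,0.8,0],"dr":[0,0,0]},{"claw":0,"xyz":[0.5,0.7,0],"dr":[0,0,0]},{"claw":0,"xyz":[0,0.5,0],"dr":[0,0,0]},{"claw":0,"xyz":[0,0,0],"dr":[0,0,0]},{"claw":0,"xyz":[0,0,0],"dr":[0,0,0]}]' 60
python3 - <<'E'
from h import *
d=snap('wrist','w3.png')
E
```

```text
time_s: 10.05
tool_pos: [476.8, 112.1, 52.5]
tool_rot: [[-0.248, 0.969, -0.0], [0.969, 0.248, -0.0], [-0.0, -0.0, -1.0]]
contact_force: [0.6, -0.2, -1.7]
opening: 21.4
grip_force: 59.9
```

View pics/w3.png

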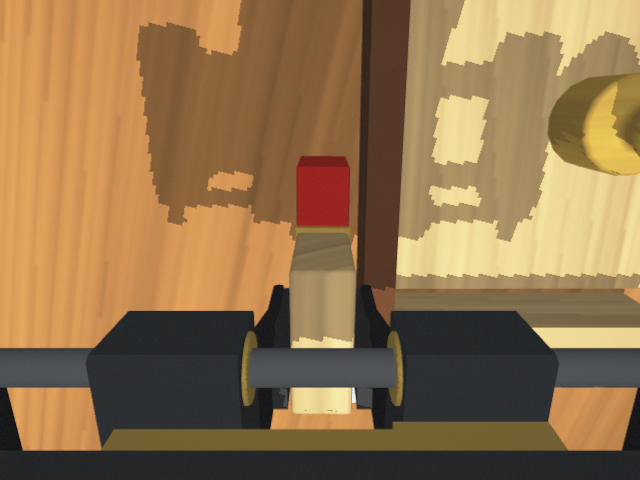

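The red stock's edge (350) is now about 8 mm short of the front side's edge (368), and the square is straight. Next I close in on the front.

```bash
python3 -m pendant '[{"claw":0,"xyz":[0,0.2,0],"dr":[0,0,0]},{"claw":0,"xyz":[0,0.2,0],"dr":[0,0,0]},{"claw":0,"xyz":[0,0.1,0],"dr":[0,0,0]},{"claw":0,"xyz":[0,0,0],"dr":[0,0,0]},{"claw":0,"xyz":[0,0,0],"dr":[0,0,0]}]'
python3 -m pendant '[{"claw":0,"xyz":[0,0.1,0],"dr":[0,0,0]},{"claw":0,"xyz":[0,0,0],"dr":[0,0,0]},{"claw":0,"xyz":[0,0,0],"dr":[0,0,0]}]'
```

```text
time_s: 10.6
tool_pos: [481.6, 113.2, 52.5]
tool_rot: [[-0.247, 0.969, -0.0], [0.969, 0.247, -0.0], [-0.0, -0.0, -1.0]]
contact_force: [0.6, 0.1, -1.7]
opening: 21.4
grip_force: 59.9
time_s: 10.9
tool_pos: [482.6, 113.5, 52.5]
tool_rot: [[-0.247, 0.969, -0.0], [0.969, 0.247, -0.0], [-0.0, -0.0, -1.0]]
contact_force: [-0.1, -0.3, -1.9]
opening: 21.1
grip_force: 59.9
```

```bash
python3 -m pendant '[{"claw":0,"xyz":[0,0.05,0],"dr":[0,0,0]},{"claw":0,"xyz":[0,0,0],"dr":[0,0,0]},{"claw":0,"xyz":[0,0,0],"dr":[0,0,0]}]'
```

```text
time_s: 11.2
tool_pos: [483.1, 113.7, 52.6]
tool_rot: [[-0.247, 0.969, 0.0], [0.969, 0.247, -0.0], [-0.0, 0.0, -1.0]]
contact_force: [-1.0, 0.2, -1.8]
opening: 21.8
grip_force: 59.9
```

```bash
python3 -m pendant '[{"claw":0,"xyz":[0,0.05,0],"dr":[0,0,0]},{"claw":0,"xyz":[0,0,0],"dr":[0,0,0]},{"claw":0,"xyz":[0,0,0],"dr":[0,0,0]}]'
python3 -m pendant '[{"claw":0,"xyz":[0,0.05,0],"dr":[0,0,0]},{"claw":0,"xyz":[0,0,0],"dr":[0,0,0]},{"claw":0,"xyz":[0,0,0],"dr":[0,0,0]}]'
```

```text
time_s: 11.5
tool_pos: [483.4, 113.8, 52.4]
tool_rot: [[-0.247, 0.969, -0.0], [0.969, 0.247, -0.0], [0.0, -0.0, -1.0]]
contact_force: [-0.5, -0.6, -2.5]
opening: 21.7
grip_force: 59.9
time_s: 11.8
tool_pos: [483.6, 113.8, 52.3]
tool_rot: [[-0.248, 0.969, -0.001], [0.969, 0.248, -0.0], [0.0, -0.001, -1.0]]
contact_force: [-2.0, -1.0, -0.8]
opening: 21.6
grip_force: 59.9
```

```bash
python3 -m pendant '[{"claw":0,"xyz":[0.1,0,0],"dr":[0,0,0]},{"claw":0,"xyz":[0.2,0,0],"dr":[0,0,0]},{"claw":0,"xyz":[0.2,0,0],"dr":[0,0,0]},{"claw":0,"xyz":[0.1,0,0],"dr":[0,0,0]},{"claw":0,"xyz":[0,0,0],"dr":[0,0,0]},{"claw":0,"xyz":[0,0,0],"dr":[0,0,0]}]'
python3 -m pendant '[{"claw":0,"xyz":[0.1,0,0],"dr":[0,0,0]},{"claw":0,"xyz":[0.1,0,0],"dr":[0,0,0]},{"claw":0,"xyz":[0,0,0],"dr":[0,0,0]}]'
```

```text
time_s: 12.4
tool_pos: [482.1, 119.9, 52.3]
tool_rot: [[-0.248, 0.969, -0.001], [0.969, 0.248, 0.0], [0.0, -0.001, -1.0]]
contact_force: [-4.4, -1.0, -2.5]
opening: 21.6
grip_force: 59.9
time_s: 12.7
tool_pos: [481.7, 121.6, 52.4]
tool_rot: [[-0.248, 0.969, -0.001], [0.969, 0.248, -0.0], [-0.0, -0.001, -1.0]]
contact_force: [-3.7, -2.2, -2.3]
opening: 21.3
grip_force: 59.9
```

```bash
python3 -m pendant '[{"claw":0,"xyz":[0.1,0.03,0],"dr":[0,0,0]},{"claw":0,"xyz":[0.1,0,0],"dr":[0,0,0]},{"claw":0,"xyz":[0,0,0],"dr":[0,0,0]}]'
```

```text
time_s: 13.0
tool_pos: [481.3, 123.5, 52.3]
tool_rot: [[-0.248, 0.969, -0.001], [0.969, 0.248, -0.0], [-0.0, -0.001, -1.0]]
contact_force: [-4.7, -2.1, -1.9]
opening: 21.6
grip_force: 59.9
```

```bash
python3 -m pendant '[{"claw":0,"xyz":[0.1,0,0],"dr":[0,0,0]},{"claw":0,"xyz":[0.1,0,0],"dr":[0,0,0]},{"claw":0,"xyz":[0,0,0],"dr":[0,0,0]}]'
python3 -m pendant '[{"claw":0,"xyz":[0.1,0,0],"dr":[0,0,0]},{"claw":0,"xyz":[0.05,0,0],"dr":[0,0,0]},{"claw":0,"xyz":[0,0,0],"dr":[0,0,0]}]'
```

```text
time_s: 13.3
tool_pos: [480.8, 125.5, 52.3]
tool_rot: [[-0.248, 0.969, -0.001], [0.969, 0.248, -0.0], [-0.0, -0.001, -1.0]]
contact_force: [-4.4, -1.9, -2.7]
opening: 21.8
grip_force: 59.9
time_s: 13.6
tool_pos: [480.5, 126.5, 52.3]
tool_rot: [[-0.248, 0.969, -0.001], [0.969, 0.248, -0.001], [-0.001, -0.001, -1.0]]
contact_force: [-4.8, -4.1, -2.7]
opening: 21.4
grip_force: 59.9
```

```bash
python3 -m pendant '[{"claw":0,"xyz":[0.1,0,0],"dr":[0,0,0]},{"claw":0,"xyz":[0.05,0,0],"dr":[0,0,0]},{"claw":0,"xyz":[0,0,0],"dr":[0,0,0]}]'
```

```text
time_s: 13.9
tool_pos: [480.3, 127.1, 52.2]
tool_rot: [[-0.248, 0.969, -0.001], [0.969, 0.248, -0.003], [-0.002, -0.001, -1.0]]
contact_force: [-4.7, -7.3, -2.8]
opening: 21.2
grip_force: 59.9
```

```bash
for i in 1; do python3 -m pendant '[{"claw":0,"xyz":[0.05,0,0],"dr":[0,0,0]},{"claw":0,"xyz":[0.05,0,0],"dr":[0,0,0]},{"claw":0,"xyz":[0,0,0],"dr":[0,0,0]}]'; done
python3 -m pendant '[{"claw":0,"xyz":[0.05,0,0],"dr":[0,0,0]},{"claw":0,"xyz":[0.05,0,0],"dr":[0,0,0]},{"claw":0,"xyz":[0,0,0],"dr":[0,0,0]}]'
```

```text
time_s: 14.2
tool_pos: [480.1, 128.0, 52.2]
tool_rot: [[-0.248, 0.969, -0.001], [0.969, 0.248, -0.003], [-0.002, -0.002, -1.0]]
contact_force: [-3.3, -9.2, -2.7]
opening: 21.7
grip_force: 59.9
time_s: 14.5
tool_pos: [479.9, 128.9, 52.2]
tool_rot: [[-0.248, 0.969, -0.001], [0.969, 0.248, -0.003], [-0.002, -0.002, -1.0]]
contact_force: [-3.4, -8.2, -3.7]
opening: 21.6
grip_force: 59.9
```

```bash
python3 -m pendant '[{"claw":0,"xyz":[0.05,0,0],"dr":[0,0,0]},{"claw":0,"xyz":[0.05,0,0],"dr":[0,0,0]},{"claw":0,"xyz":[0,0,0],"dr":[0,0,0]}]'
```

```text
time_s: 14.8
tool_pos: [479.7, 129.9, 52.2]
tool_rot: [[-0.248, 0.969, -0.001], [0.969, 0.248, -0.003], [-0.003, -0.001, -1.0]]
contact_force: [-3.8, -7.4, -3.3]
opening: 21.4
grip_force: 59.9
```

```bash
python3 -m pendant '[{"claw":0,"xyz":[0.05,0,0],"dr":[0,0,0]},{"claw":0,"xyz":[0.05,0,0],"dr":[0,0,0]},{"claw":0,"xyz":[0,0,0],"dr":[0,0,0]}]'
python3 -m pendant '[{"claw":0,"xyz":[0.05,0,0],"dr":[0,0,0]},{"claw":0,"xyz":[0.05,0,0],"dr":[0,0,0]},{"claw":0,"xyz":[0,0,0],"dr":[0,0,0]}]'
```

```text
time_s: 15.1
tool_pos: [479.4, 130.9, 52.2]
tool_rot: [[-0.248, 0.969, -0.001], [0.969, 0.248, -0.003], [-0.002, -0.002, -1.0]]
contact_force: [-3.2, -9.1, -3.2]
opening: 21.6
grip_force: 59.9
time_s: 15.4
tool_pos: [479.1, 131.8, 52.2]
tool_rot: [[-0.248, 0.969, -0.001], [0.969, 0.248, -0.003], [-0.002, -0.002, -1.0]]
contact_force: [-3.4, -8.5, -2.5]
opening: 21.4
grip_force: 59.9
```

```bash
python3 -m pendant '[{"claw":0,"xyz":[0.05,0,0],"dr":[0,0,0]},{"claw":0,"xyz":[0,0,0],"dr":[0,0,0]},{"claw":0,"xyz":[0,0,0],"dr":[0,0,0]}]'
```

```text
time_s: 15.7
tool_pos: [479.0, 132.3, 52.2]
tool_rot: [[-0.248, 0.969, -0.001], [0.969, 0.248, -0.003], [-0.002, -0.002, -1.0]]
contact_force: [-3.9, -8.5, -2.2]
opening: 21.5
grip_force: 59.9
```

```bash
python3 -m pendant '[{"claw":0,"xyz":[0.05,0,0],"dr":[0,0,0]},{"claw":0,"xyz":[0,0,0],"dr":[0,0,0]},{"claw":0,"xyz":[0,0,0],"dr":[0,0,0]}]'
python3 -m pendant '[{"claw":0,"xyz":[0.05,0,0],"dr":[0,0,0]},{"claw":0,"xyz":[0,0,0],"dr":[0,0,0]},{"claw":0,"xyz":[0,0,0],"dr":[0,0,0]}]'
```

```text
time_s: 16.0
tool_pos: [478.9, 132.8, 52.2]
tool_rot: [[-0.248, 0.969, -0.001], [0.969, 0.248, -0.003], [-0.003, -0.001, -1.0]]
contact_force: [-3.4, -8.1, -3.6]
opening: 21.4
grip_force: 59.9
time_s: 16.3
tool_pos: [478.9, 132.9, 52.2]
tool_rot: [[-0.248, 0.969, -0.001], [0.969, 0.248, -0.003], [-0.003, -0.002, -1.0]]
contact_force: [-3.4, -9.9, -2.6]
opening: 21.6
grip_force: 59.9
```

```bash
python3 -m pendant '[{"claw":0,"xyz":[0.05,0,0],"dr":[0,0,0]},{"claw":0,"xyz":[0,0,0],"dr":[0,0,0]},{"claw":0,"xyz":[0,0,0],"dr":[0,0,0]}]'
```

```text
time_s: 16.6
tool_pos: [478.8, 132.9, 52.2]
tool_rot: [[-0.248, 0.969, -0.001], [0.969, 0.248, -0.004], [-0.004, -0.002, -1.0]]
contact_force: [-2.9, -12.2, -2.6]
opening: 21.7
grip_force: 59.9
```

The tool has stopped and the force is rising, so the end side is at its hard stop. I'll even out the two forces and hold.

```bash
python3 -m pendant '[{"claw":0,"xyz":[-0.02,0.05,0],"dr":[0,0,0]},{"claw":0,"xyz":[0,0,0],"dr":[0,0,0]},{"claw":0,"xyz":[0,0,0],"dr":[0,0,0]},{"claw":0,"xyz":[0,0,0],"dr":[0,0,0]},{"claw":0,"xyz":[0,0,0],"dr":[0,0,0]},{"claw":0,"xyz":[0,0,0],"dr":[0,0,0]},{"claw":0,"xyz":[0,0,0],"dr":[0,0,0]},{"claw":0,"xyz":[0,0,0],"dr":[0,0,0]},{"claw":0,"xyz":[0,0,0],"dr":[0,0,0]},{"claw":0,"xyz":[0,0,0],"dr":[0,0,0]},{"claw":0,"xyz":[0,0,0],"dr":[0,0,0]},{"claw":0,"xyz":[0,0,0],"dr":[0,0,0]},{"claw":0,"xyz":[0,0,0],"dr":[0,0,0]},{"claw":0,"xyz":[0,0,0],"dr":[0,0,0]},{"claw":0,"xyz":[0,0,0],"dr":[0,0,0]}]'
python3 - <<'E'
from h import *
d=snap('wrist','w4.png'); print(state()['contact_force'],state()['wrist_torque'])
t=snap('top')['pixels'][:,:,::-1]; a=cv2.resize(t[200:280,200:300],None,fx=5,fy=5,interpolation=cv2.INTER_CUBIC)
b=cv2.imread('pics/w4.png')[100:300,270:470]; b=cv2.resize(b,(400,400)); b2=np.hstack([a,np.zeros((400,300,3),np.uint8)])[:, :800]; b2[:,500:800]=b[:,:300] ; cv2.imwrite('pics/c4.png',b2)
E
```

```text
time_s: 18.1
tool_pos: [478.9, 132.9, 52.2]
tool_rot: [[-0.248, 0.969, -0.002], [0.969, 0.248, -0.004], [-0.004, -0.003, -1.0]]
contact_force: [-4.6, -11.1, -1.2]
opening: 21.3
grip_force: 59.9
[ -5.24092406 -12.37299689  -2.58761494] [-2.23790632  1.07897745  0.24363958]
```

View pics/c4.png

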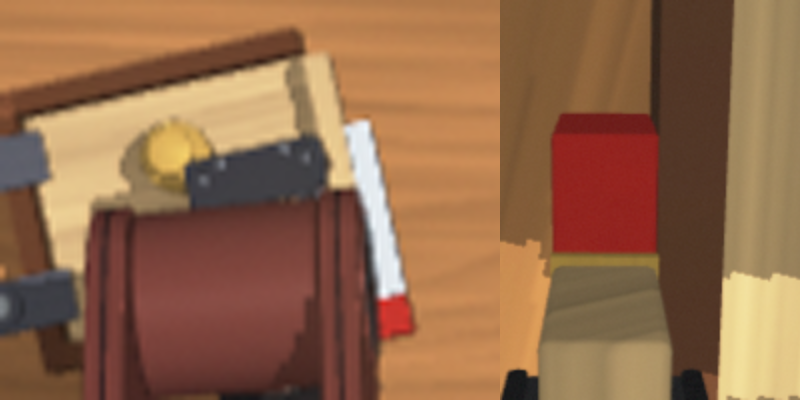

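Top crop: the blade at (378,210) lies flush along the end side. Wrist crop: the stock's edge at (658,200) is parallel to the front and touching it, and hasn't moved in the gripper, so there is no tilt. I'll hold a little longer with balanced forces, then retreat and lift.

```bash
python3 -m pendant '[{"claw":0,"xyz":[-0.02,0.02,0],"dr":[0,0,0]},{"claw":0,"xyz":[0,0,0],"dr":[0,0,0]},{"claw":0,"xyz":[0,0,0],"dr":[0,0,0]},{"claw":0,"xyz":[0,0,0],"dr":[0,0,0]},{"claw":0,"xyz":[0,0,0],"dr":[0,0,0]},{"claw":0,"xyz":[0,0,0],"dr":[0,0,0]},{"claw":0,"xyz":[0,0,0],"dr":[0,0,0]},{"claw":0,"xyz":[0,0,0],"dr":[0,0,0]},{"claw":0,"xyz":[0,0,0],"dr":[0,0,0]},{"claw":0,"xyz":[0,0,0],"dr":[0,0,0]},{"claw":0,"xyz":[0,0,0],"dr":[0,0,0]},{"claw":0,"xyz":[0,0,0],"dr":[0,0,0]}]'
python3 -m pendant '[{"claw":0,"xyz":[-0.2,-0.2,0],"dr":[0,0,0]},{"claw":0,"xyz":[-0.6,-0.5,0],"dr":[0,0,0]},{"claw":0,"xyz":[-0.8,-0.7,0],"dr":[0,0,0]},{"claw":0,"xyz":[-0.8,-0.7,0],"dr":[0,0,0]},{"claw":0,"xyz":[-0.6,-0.4,0],"dr":[0,0,0]},{"claw":0,"xyz":[0,0,-0.5],"dr":[0,0,0]},{"claw":0,"xyz":[0,0,-1],"dr":[0,0,0]},{"claw":0,"xyz":[0,0,-1.5],"dr":[0,0,0]},{"claw":0,"xyz":[0,0,-1.5],"dr":[0,0,0]},{"claw":0,"xyz":[0,0,-1],"dr":[0,0,0]},{"claw":0,"xyz":[0,0,-0.5],"dr":[0,0,0]},{"claw":0,"xyz":[0,0,0],"dr":[0,0,0]}]'
python3 -m pendant '[{"claw":0,"xyz":[0,0,0],"dr":[0,0,0.106]},{"claw":0,"xyz":[0,0,0],"dr":[0,0,0.106]},{"claw":0,"xyz":[0,0,0],"dr":[0,0,0.106]},{"claw":0,"xyz":[0,0,0],"dr":[0,0,0.106]},{"claw":0,"xyz":[0,0,0],"dr":[0,0,0.106]},{"claw":0,"xyz":[-1,0.4,0],"dr":[0,0,0]},{"claw":0,"xyz":[-2,0.8,0],"dr":[0,0,0]},{"claw":0,"xyz":[-2,0.8,0],"dr":[0,0,0]},{"claw":0,"xyz":[-2,0.8,0],"dr":[0,0,0]},{"claw":0,"xyz":[-2,0.8,0],"dr":[0,0,0]},{"claw":0,"xyz":[-2,0.8,0],"dr":[0,0,0]},{"claw":0,"xyz":[-2,0.8,0],"dr":[0,0,0]},{"claw":0,"xyz":[-2,0.9,0],"dr":[0,0,0]},{"claw":0,"xyz":[-2,0.9,0],"dr":[0,0,0]},{"claw":0,"xyz":[-2,0.9,0],"dr":[0,0,0]},{"claw":0,"xyz":[-2,0.9,0],"dr":[0,0,0]},{"claw":0,"xyz":[-2,0.9,0],"dr":[0,0,0]},{"claw":0,"xyz":[-2,0.9,0],"dr":[0,0,0]},{"claw":0,"xyz":[-1.5,0.6,0],"dr":[0,0,0]},{"claw":0,"xyz":[0,0,0],"dr":[0,0,0]}]'
```

```text
time_s: 19.4
tool_pos: [478.9, 132.9, 52.2]
tool_rot: [[-0.248, 0.969, -0.002], [0.969, 0.248, -0.004], [-0.003, -0.003, -1.0]]
contact_force: [-5.2, -11.8, -0.1]
opening: 21.7
grip_force: 59.9
time_s: 20.6
tool_pos: [463.7, 100.1, 113.6]
tool_rot: [[-0.248, 0.969, 0.002], [0.969, 0.248, 0.0], [-0.0, 0.002, -1.0]]
contact_force: [1.0, -0.2, -2.1]
opening: 21.5
grip_force: 59.9
time_s: 22.6
tool_pos: [497.1, -188.0, 112.3]
tool_rot: [[0.277, 0.961, -0.0], [0.961, -0.277, -0.001], [-0.001, -0.0, -1.0]]
contact_force: [-0.3, 0.1, -2.2]
opening: 21.4
grip_force: 59.9
```

```bash
python3 -m pendant '[{"claw":0,"xyz":[-0.4,0,0.5],"dr":[0,0,0]},{"claw":0,"xyz":[0,0,1.2],"dr":[0,0,0]},{"claw":0,"xyz":[0,0,1.5],"dr":[0,0,0]},{"claw":0,"xyz":[0,0,1.3],"dr":[0,0,0]},{"claw":0,"xyz":[0,0,0.8],"dr":[0,0,0]},{"claw":0,"xyz":[0,0,0.3],"dr":[0,0,0]},{"claw":0,"xyz":[0,0,0.1],"dr":[0,0,0]},{"claw":0,"xyz":[0,0,0],"dr":[0,0,0]},{"claw":0,"xyz":[0,0,0],"dr":[0,0,0]}]'
python3 -m pendant '[{"claw":0,"xyz":[0,0,0.1],"dr":[0,0,0]},{"claw":0,"xyz":[0,0,0.05],"dr":[0,0,0]},{"claw":0,"xyz":[0,0,0],"dr":[0,0,0]},{"claw":0,"xyz":[0,0,0],"dr":[0,0,0]}]'
```

```text
time_s: 23.5
tool_pos: [496.7, -189.9, 56.2]
tool_rot: [[0.276, 0.961, 0.001], [0.961, -0.276, -0.001], [-0.0, 0.001, -1.0]]
contact_force: [0.4, 0.6, -2.2]
opening: 21.4
grip_force: 59.9
time_s: 23.9
tool_pos: [496.2, -189.7, 54.1]
tool_rot: [[0.276, 0.961, 0.0], [0.961, -0.276, -0.0], [-0.0, 0.0, -1.0]]
contact_force: [-0.3, 0.7, -2.1]
opening: 21.4
grip_force: 59.9
```

```bash
python3 -m pendant '[{"claw":0,"xyz":[0,0,0.1],"dr":[0,0,0]},{"claw":0,"xyz":[0,0,0],"dr":[0,0,0]},{"claw":0,"xyz":[0,0,0],"dr":[0,0,0]}]'
python3 -m pendant '[{"claw":0,"xyz":[0,0,0.06],"dr":[0,0,0]},{"claw":0,"xyz":[0,0,0],"dr":[0,0,0]},{"claw":0,"xyz":[0,0,0],"dr":[0,0,0]}]'
```

```text
time_s: 24.2
tool_pos: [496.1, -189.6, 53.0]
tool_rot: [[0.276, 0.961, -0.0], [0.961, -0.276, 0.0], [0.0, -0.0, -1.0]]
contact_force: [0.1, -0.6, -2.3]
opening: 21.6
grip_force: 59.9
time_s: 24.5
tool_pos: [496.3, -189.7, 52.5]
tool_rot: [[0.276, 0.961, 0.0], [0.961, -0.276, -0.0], [-0.0, 0.0, -1.0]]
contact_force: [0.4, 1.3, -2.1]
opening: 21.1
grip_force: 59.9
```

```bash
python3 -m pendant '[{"claw":0,"xyz":[0,0,0.05],"dr":[0,0,0]},{"claw":0,"xyz":[0,0,0],"dr":[0,0,0]},{"claw":0,"xyz":[0,0,0],"dr":[0,0,0]}]'
python3 -m pendant '[{"claw":0,"xyz":[0,0,0.03],"dr":[0,0,0]},{"claw":0,"xyz":[0,0,0],"dr":[0,0,0]},{"claw":0,"xyz":[0,0,0],"dr":[0,0,0]}]'
```

```text
time_s: 24.8
tool_pos: [496.4, -189.7, 52.5]
tool_rot: [[0.276, 0.961, 0.0], [0.961, -0.276, -0.0], [-0.0, 0.0, -1.0]]
contact_force: [-2.4, 1.7, 5.0]
opening: 22.0
grip_force: 59.9
time_s: 25.1
tool_pos: [496.5, -189.8, 52.5]
tool_rot: [[0.276, 0.961, 0.0], [0.961, -0.276, -0.0], [-0.0, 0.0, -1.0]]
contact_force: [-3.9, 1.5, 7.3]
opening: 21.7
grip_force: 59.9
```

Contact on the mat. I'll open slowly, since finger clearance is ample, and then rise and look.

```bash
python3 -m pendant '[{"claw":30,"xyz":[0,0,-0.03],"dr":[0,0,0]},{"claw":35,"xyz":[0,0,0],"dr":[0,0,0]},{"claw":50,"xyz":[0,0,0],"dr":[0,0,0]},{"claw":60,"xyz":[0,0,0],"dr":[0,0,0]},{"claw":80,"xyz":[0,0,0],"dr":[0,0,0]},{"claw":80,"xyz":[0,0,0],"dr":[0,0,0]},{"claw":80,"xyz":[0,0,0],"dr":[0,0,0]},{"claw":80,"xyz":[0,0,0],"dr":[0,0,0]},{"claw":80,"xyz":[0,0,0],"dr":[0,0,0]}]' 10
python3 -m pendant '[{"claw":80,"xyz":[0,0,-1],"dr":[0,0,0]},{"claw":80,"xyz":[0,0,-2],"dr":[0,0,0]},{"claw":80,"xyz":[0,0,-3],"dr":[0,0,0]},{"claw":80,"xyz":[0,0,-3],"dr":[0,0,0]},{"claw":80,"xyz":[0,0,-3],"dr":[0,0,0]},{"claw":80,"xyz":[0,0,-3],"dr":[0,0,0]},{"claw":80,"xyz":[0,0,-2],"dr":[0,0,0]},{"claw":80,"xyz":[-3,0,0],"dr":[0,0,0]},{"claw":80,"xyz":[-4,0,0],"dr":[0,0,0]},{"claw":80,"xyz":[-4,0,0],"dr":[0,0,0]},{"claw":80,"xyz":[-4,0,0],"dr":[0,0,0]},{"claw":80,"xyz":[-4,0,0],"dr":[0,0,0]},{"claw":80,"xyz":[-2,0,0],"dr":[0,0,0]},{"claw":80,"xyz":[0,0,0],"dr":[0,0,0]},{"claw":80,"xyz":[0,0,0],"dr":[0,0,0]}]'
python3 - <<'E'
from h import *
t=snap('top','t5.png')['pixels'][:,:,::-1]
a=cv2.resize(t[200:280,190:290],None,fx=4,fy=4,interpolation=cv2.INTER_CUBIC)
b=cv2.resize(t[216:296,342:442],None,fx=4,fy=4,interpolation=cv2.INTER_CUBIC)
cv2.imwrite('pics/c5.png',np.hstack([a,b]))
E
```

```text
time_s: 26.0
tool_pos: [496.2, -189.7, 51.9]
tool_rot: [[0.276, 0.961, 0.0], [0.961, -0.276, -0.0], [-0.0, 0.0, -1.0]]
contact_force: [-0.6, 1.0, 0.9]
opening: 69.0
grip_force: 0.0
time_s: 27.5
tool_pos: [438.3, -391.0, 222.1]
tool_rot: [[0.277, 0.961, 0.0], [0.961, -0.277, 0.001], [0.001, -0.0, -1.0]]
contact_force: [-0.7, 1.8, 0.8]
opening: 70.0
grip_force: 0.0
```

View pics/c5.png

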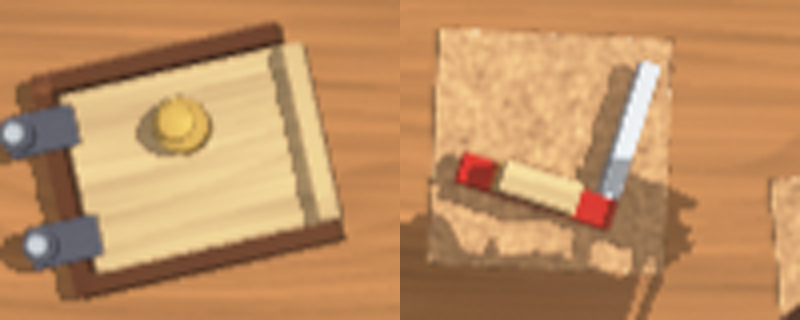

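The case now shows the end side at (340,215) in line with the front corner at (344,240). The square stands upright on the large mat at (540,190), and the brass weight hasn't moved. Handing in.

```bash
python3 -c "
from station import workorder
print(workorder.hand_in())"
```

```text
the job is handed in; nothing more can be done
None
```

The job is handed in, though the hand-in gave no verdict. The end side was pushed to its stop, and the square was held on both faces for over 2 s at about 8 N on the front and 10 N on the end side. It was then stood back upright on the large cork mat and released; mug, bottle and weight were not touched.

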